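# Push the bread cupboard's rising window up to the bar mark

### The job

With your fingertips under the lip of the small white cupboard's counterweighted window, push the window up until the lip is level with the straight bar-shaped mark (not the round one) on the posts beside it, then take the hand away; the window stays where it is left. Do not pinch the lip, and leave the garlic, the spice jar and the flat tin in front of it as they stand.

Things in the scene. Friction and masses are not known exactly. Their poses are not given: they have to be found in the camera images.
- cupboard: Fixed white cupboard, 140 deep, 220 wide, 420 mm high (446 with two pulley wheels). Origin: centre of its underside on the worktop. x points into the cupboard (its front faces -x), y to the left as seen facing it, z up. The front faces of its two posts, 36 mm wide, lie at x = -70 mm, their centre lines at y = +92 and -92 mm. Below the window is a plinth 95 mm high, its face at x = -40 mm.
- sash (a joint): Height of the window above its closed position, m, 0 (closed) to 0.19, growing upward. At 0 the middle of the lip's thickness is 110 mm above the worktop. The window is counterweighted (within 1 N) and held by about 3 N of friction with light damping: pushing it up takes 2 to 5 N and it stays where it is left.
- lip (a point): Front edge of the window's lip, at its mid-width and mid-thickness; moves up with the window. A level dark steel ledge 144 mm wide, 14 mm thick (underside 7 mm below this point), its lower half projecting 45 mm, its upper half 37 mm in front of the posts' faces. The space beneath it is free down to the worktop and back to the plinth. The window's frame stands above the lip, 6 mm behind those faces.
- bar_mark: Dark flat level bar, 34 mm wide, 10 mm high, 6 mm thick, on the front face of one post, left or right. Origin: its centre on the post's face; axes as the cupboard's. The lip's mid-thickness must come level with this centre, which lies 175 to 285 mm above the worktop.
- round_mark: Dark round disc, 30 mm across, 6 mm thick, on the other post. Another opening's mark; not wanted. Origin: its centre on the post's face.
- garlic: Loose garlic bulb, about 60 x 57 x 58 mm high, origin at its underside. A bystander.
- spice_jar: Loose spice jar with black cap, 41 mm across, 105 mm high, origin at its underside. A bystander.
- flat_tin: Loose flat oval-cornered tin, 63 x 105 x 25 mm high, origin at its underside. A bystander.

How it is judged:
On the way:
1. the fingers push up against the underside half of the lip, with the window raised at least 45 mm above closed (contact force between the fingers and sash_c5 above 0.8 N and value of joint sash above 0.045 m), for 0.2 s.
At the end, for the whole second after the job is handed in: The middle of the lip's thickness is within 6 mm of the height of the bar mark's centre, the window is at rest, and the garlic, spice jar and flat tin are within 15 mm of where they stood (z of lip in the frame of bar_mark between -0.006 and 0.006 m and velocity of joint sash between -0.01 and 0.01 m/s and distance of each of garlic, spice_jar, flat_tin from where it was at the start of the episode below 0.015 m); the robot touches nothing.
It fails at once if the lip is pinched: the fingers press on its lower and its upper half at once (contact force between the fingers and sash_c5 above 2 N and contact force between the fingers and sash_c6 above 2 N).
It fails at once if the garlic bulb is moved or lifted by more than 15 mm (distance of garlic from where it was at the start of the episode above 0.015 m).
It fails at once if the spice jar is moved or lifted by more than 15 mm (distance of spice_jar from where it was at the start of the episode above 0.015 m).
It fails at once if the flat tin is moved or lifted by more than 15 mm (distance of flat_tin from where it was at the start of the episode above 0.015 m).
It also fails if it takes over 45 s, if anything falls off the work surface, if the arm or the gripper's body presses on something with over 40 N, if the wrist force passes 120 N, or if a joint passes its speed limit or range.

### The arm

A 6-joint arm with a two-finger parallel gripper is mounted at the origin on a cart in front of the work surface, level with it; the furniture and walls round the work are solid. World frame = base frame: x ahead of the robot, y to its left, z up, the work surface at z = 0. Lengths are in m, angles in rad, forces in N, time in s.
With the tool pointing down it reaches from about 0.2 to 0.875 m from the base axis. Payload 3.4 kg.
Tool frame: the origin (TCP) lies at the centre of the arm's flange, where the gripper is bolted on; the fingertips stand env.tips_ahead ahead of it and the grasp point (between the pads) lies 180 mm ahead of it (env.tips_ahead is the distance from the TCP to the fingertips, in m); z points along the fingers, y is the line along which they close (so a half turn about z gives the same grasp; the last joint's range is limited). The gripper opens to 94 mm and grips with 3 to 60 N. Pads are 16 mm wide; open, the fingers measure 119 mm over their backs; the gripper's body (75 mm by 177 mm) begins 78 mm behind the grasp point.
Start: joints at [1.065, 0.276, 1.505, -0, 1.361, -0.121], TCP at [0.216, 0.533, 0.405] pointing down, gripper open.
Joint ranges: [-2.89, 2.89], [-0.75, 2.08], [0.22, 2.7], [-1.18, 4.32], [0.11, 2.71], [-2.7, 2.7]. Speed limits (rad/s): [2.57, 2.57, 3.14, 3.14, 3.14, 3.14].

### API

Orientations are given as [roll, pitch, yaw] about the fixed x, y, z axes, in that order (R = Rz(yaw) Ry(pitch) Rx(roll)).
In Python, from station import read_state, optics, job, env gives the robot as it stands. The module is installed in compiled form; this text tells all that it offers.
- The arm moves only by the tool send_rows, never from a script. Its argument "series" is a list of rows, each an object with "dp": the shift along the tool's x, y, z normalised to -1 to 1, where 1 is 0.2 m, a list of three; "roll": the turn about the tool's z normalised to -1 to 1, where 1 is 180 degrees. A call has 1 to 10 rows; each row shifts and turns the commanded pose from where the row before left it, along the tool's axes as they then stand; what a row does not reach is not made up. A row lasts 1/12 s, in which the tool goes at most 41.7 mm and 7.16 degrees, less where a joint would pass 70% of its speed; a pose out of reach is approached as far as the arm can. A call with a number of a shift or a turn outside -1 to 1 is refused whole. A call with a gripper value outside its range is refused whole. "hand" is the opening in per cent of the stroke, from 0 (shut) to 100 (fully open), set as the call begins (left out, the last holds). The fingers move at their own pace and stop on an object; "force" is the grip in N (left out, the last holds). Time passes only in rows, so rows that do not move let the fingers close. It gives the time, the measured TCP pose, the force, the opening and the grip force at its end, in the units of the state.
- read_state(): the state, without advancing time (a new reading comes with each control period).
- optics.get_image(name): name is "scene" or "top" or "wrist"; returns a dict with "color" (400x640x3 uint8, red, green, blue), "mtx" (3x3 intrinsics, pixels), "world_from_camera" (4x4, takes a point from camera to world coordinates); the wrist camera has in their place "T_tool_cam" (4x4, takes a point from camera to tool coordinates, whose origin is the TCP and whose axes are the flange's). Camera axes: x right, y down, z forward; pixel columns grow to the right and rows downward; lengths in m; the calibration is good to about 2 mm. A picture is of the moment at which its call begins: read the wrist's pose just before it. There is no depth.
- job.sign_off(): hands the job in; it is judged then, once.
The state is a dict: "time_s": time; "joint_positions": joint angles; "qvel": joint speeds; "tau": joint torques, N m; "ee_pos": TCP position; "ee_rot": TCP orientation; "wrist_force": force on the tool from outside, world axes, zero at the start; "wrist_torque": the same for the moment, N m; "opening": finger opening in m; "finger_force": force on a finger pad.
Only numpy, scipy, OpenCV 4.12 (cv2) and the standard library are available. Lean on these libraries where they do the work, as an engineer would, in place of code of your own. Each camera call takes 0.05 s, during which the arm holds its last target. There are 200 camera calls.

## Working session

There is one attempt and no reset: what is moved stays moved. The work goes in short steps, Python scripts to look and compute and a tool call to move; the robot and the scene stay as the last step left them, time stands still between calls to the robot, and variables do not carry over. Pictures are saved under pics/ and viewed, at most 10 in all, crops included, and the job is handed in when it is done.

Besides the shell and the picture viewer there is one more tool, called by a JSON object that holds its "op" and its "data", one argument or row to a line. send_rows: Moves the arm, as the interface text tells. Its arguments: {"type":"object","properties":{"series":{"type":"array","items":{"type":"object","properties":{"dp":{"type":"array","items":{"type":"number"}},"roll":{"type":"number"}}}},"hand":{"type":"number"},"force":{"type":"number"}},"required":["series"]}

```bash
mkdir -p pics; python3 - <<'E'
from station import read_state, optics, env
import cv2
print(env.tips_ahead, read_state())
for n in ("scene","top"):
    d=optics.get_image(n); cv2.imwrite(f"pics/{n}0.png",d["color"][:,:,::-1]); print(n,d["mtx"],d["world_from_camera"].round(4))
E
```

```text
0.1992 {'time_s': 0.0, 'joint_positions': array([ 1.06501175e+00,  2.76593764e-01,  1.50606911e+00,  3.35939336e-07,
        1.36070711e+00, -1.21005510e-01]), 'qvel': array([-0.00084906,  0.00075801, -0.00097787,  0.00020244,  0.00100534,
       -0.0008353 ]), 'tau': array([ 4.78109923e-04, -4.04586089e+01, -2.37226492e+01,  6.99689426e-02,
        3.46770405e-02, -1.53272417e-04]), 'ee_pos': array([0.21574245, 0.53278355, 0.40383065]), 'ee_rot': array([-3.13982836e+00, -2.14868195e-04,  2.75681333e+00]), 'wrist_force': array([ 0.25474134,  0.14680196, -0.37737166]), 'wrist_torque': array([-0.06693734, -0.0146652 , -0.00437523]), 'finger_force': 0.0, 'opening': 0.09380160731907004}
scene [[484.0404       0.         328.21533249]
 [  0.         484.0404     199.18429641]
 [  0.           0.           1.        ]] [[-0.901  -0.2695  0.34    0.2401]
 [-0.4338  0.5674 -0.6999  0.4682]
 [-0.0043 -0.7781 -0.6281  0.7756]
 [ 0.      0.      0.      1.    ]]
top [[391.10961224   0.         320.40454683]
 [  0.         391.10961224 202.52577577]
 [  0.           0.           1.        ]] [[ 0.0249 -0.9917  0.1263  0.4339]
 [-0.9993 -0.0284 -0.0263 -0.1916]
 [ 0.0296 -0.1256 -0.9916  1.0361]
 [ 0.      0.      0.      1.    ]]
```

View pics/scene0.png

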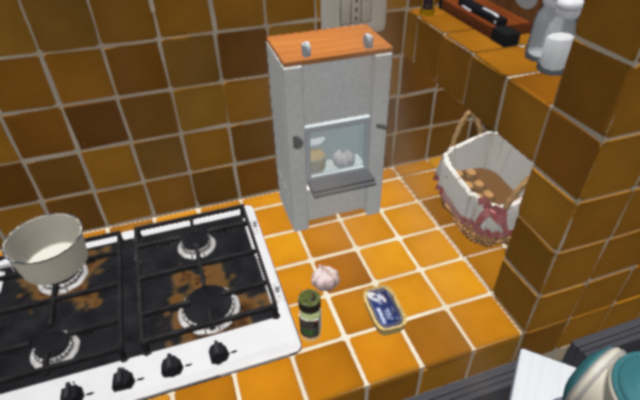

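View pics/top0.png

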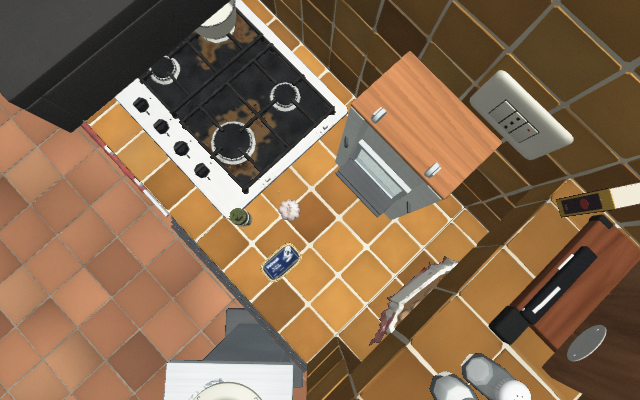

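Scene: the cupboard is in the centre, with the round mark at about (298,142), the bar mark at about (381,127) and the lip at about (342,186). The garlic, jar and tin are at (325,277), (310,313) and (384,308). Next I'll enlarge crops of both views.

```bash
python3 - <<'E'
import cv2
a=cv2.imread("pics/scene0.png")[15:245,255:405]; cv2.imwrite("pics/c1.png",cv2.resize(a[75:215],None,fx=4,fy=4,interpolation=cv2.INTER_CUBIC))
b=cv2.imread("pics/top0.png")[45:285,220:510]; cv2.imwrite("pics/c2.png",cv2.resize(b,None,fx=2.5,fy=2.5,interpolation=cv2.INTER_CUBIC))
E
```

```text
(no output)
```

View pics/c1.png

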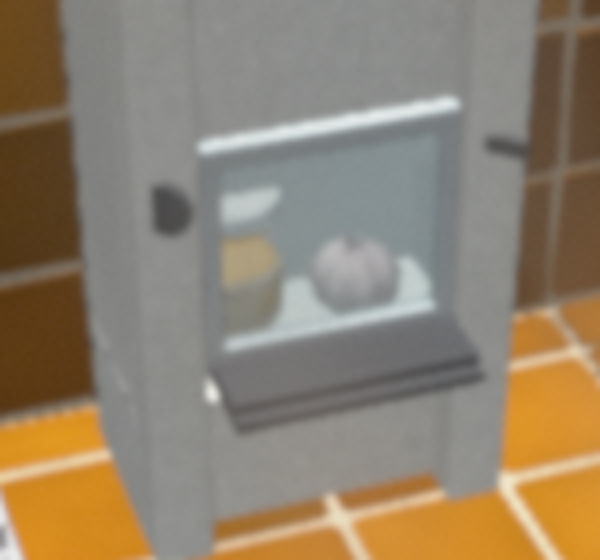

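View pics/c2.png

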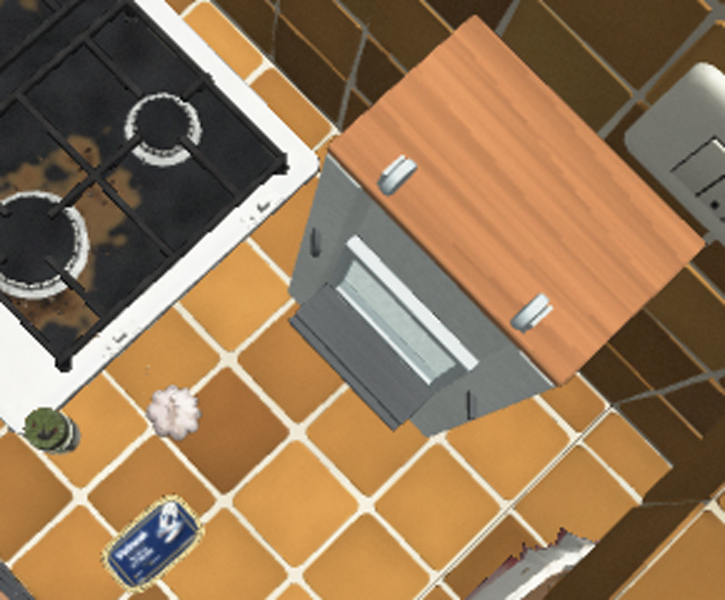

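Scene crop: lip bottom corners at (240,432) and (484,380), post feet at (155,556), (213,552), (447,500) and (497,487), and the bar at about (506,147). The bar looks odd, so I'll enlarge both marks in both views.

```bash
python3 - <<'E'
import cv2, numpy as np
s=cv2.imread("pics/scene0.png"); t=cv2.imread("pics/top0.png")
f=lambda im,u,v:cv2.resize(im[v-12:v+13,u-16:u+17],None,fx=12,fy=12,interpolation=cv2.INTER_NEAREST)
cv2.imwrite("pics/m.png",np.vstack([np.hstack([f(s,298,142),f(s,381,127)]),np.hstack([f(t,346,142),f(t,408,207)])]))
E
```

```text
(no output)
```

View pics/m.png

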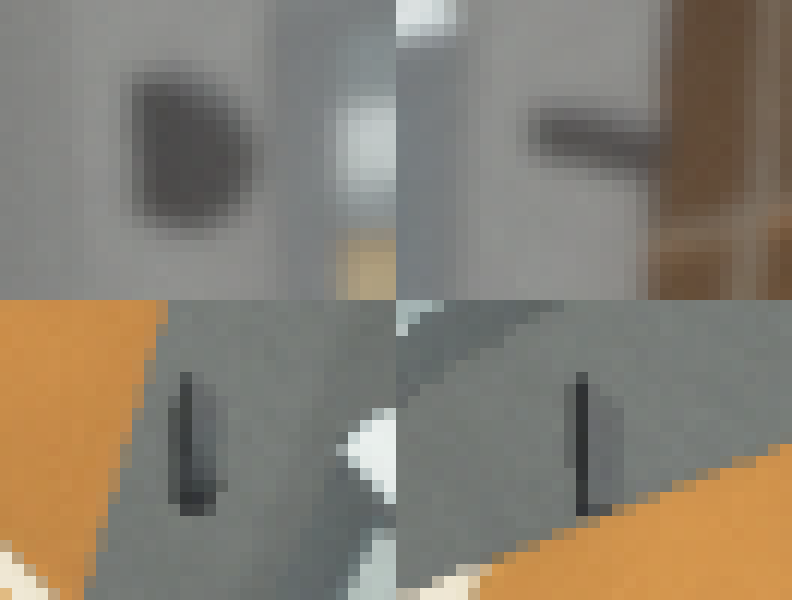

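The scene view shows both marks half sunk in the post faces. The bar starts at about (377,126) and reaches the silhouette at about (387,128). In the top view it runs from (407.5,201) to (407.5,213). Next step: fit the cupboard pose and look through the wrist camera at the fingers.

```bash
cat > h.py <<'E'
import numpy as np
from scipy.optimize import least_squares
from scipy.spatial.transform import Rotation as R
S=(np.array([[484.0404,0,328.2153],[0,484.0404,199.1843],[0,0,1]]),np.array([[-0.901,-0.2695,0.34,0.2401],[-0.4338,0.5674,-0.6999,0.4682],[-0.0043,-0.7781,-0.6281,0.7756],[0,0,0,1]]))
T=(np.array([[391.1096,0,320.4045],[0,391.1096,202.5258],[0,0,1]]),np.array([[0.0249,-0.9917,0.1263,0.4339],[-0.9993,-0.0284,-0.0263,-0.1916],[0.0296,-0.1256,-0.9916,1.0361],[0,0,0,1]]))
def proj(c,p):
    q=(np.atleast_2d(p)-c[1][:3,3])@c[1][:3,:3]@c[0].T; return q[:,:2]/q[:,2:]
def tri(obs):  # [(cam,uv)]
    f=lambda p:np.concatenate([proj(c,p)[0]-uv for c,uv in obs]); r=least_squares(f,[.5,-.4,.2]); return r.x,r.fun
def plane(c,uv,z):
    d=c[1][:3,:3]@np.linalg.inv(c[0])@[*uv,1]; o=c[1][:3,3]; return o+d*(z-o[2])/d[2]
def W(pose,p): x,y,a=pose; return np.asarray(p)@R.from_euler('z',a).as_matrix().T+[x,y,0]
E
python3 - <<'E'
from h import *
from station import read_state, optics
import cv2
so=lambda u,v:(255+u/4-.4,90+v/4-.4); to=lambda u,v:(220+u/2.5-.3,45+v/2.5-.3)
P=[(-.115,.072,.103),(-.115,-.072,.103),(-.07,.11,0),(-.07,.074,0),(-.07,-.074,0),(-.07,-.11,0)]
U=[so(240,432),so(484,380),so(155,556),so(213,552),so(447,500),so(497,487)]
PT=[(-.07,.11,0),(-.115,.072,.11),(-.115,-.072,.11),(-.07,-.11,0)]
UT=[to(290,290),to(290,320),to(396,430),to(430,436)]
f=lambda q:np.concatenate([(proj(S,W(q,P))-U).ravel(),(proj(T,W(q,PT))-UT).ravel()])
r=least_squares(f,[.55,-.3,-.8],loss='soft_l1'); print(r.x,f(r.x).reshape(-1,2).round(1))
q=r.x
for n,obs in (("lo",[(S,(386.3,127.5)),(T,(407.5,212.9))]),("hi",[(S,(376.5,125.5)),(T,(407.5,201))])): print(n,tri(obs))
for s in(1,-1): print("postline",s,proj(S,W(q,[(-.07,s*.092,z) for z in (.17,.2,.23,.26,.29)])).round(1))
for n,uv,z in(("garlic",(289,210),.04),("jar",(239,216),.105),("tin",(281,262),.025)): print(n,plane(T,uv,z).round(3))
d=optics.get_image("wrist"); print(d["T_tool_cam"].round(3),d["mtx"]); cv2.imwrite("pics/w0.png",d["color"][:,:,::-1])
E
```

```text
[ 0.65386348 -0.3846992  -0.79484677] [[-0.6  6.6]
 [-0.8  6.4]
 [ 0.6  1.1]
 [ 0.6 -1.3]
 [-0.3 -1.4]
 [ 0.7 -1.3]
 [ 0.  -0.7]
 [ 0.4  0.3]
 [-0.7 -0.1]
 [ 0.4  0.2]]
lo (array([ 0.51855884, -0.39026925,  0.24845664]), array([ 0.27605378,  0.03194798, -0.07176268, -0.25762381]))
hi (array([ 0.54218451, -0.39094307,  0.24722655]), array([-0.25414974, -0.03293372,  0.06782708,  0.2360899 ]))
postline 1 [[298.1 169.6]
 [297.5 158. ]
 [296.9 146. ]
 [296.2 133.6]
 [295.5 120.6]]
postline -1 [[376.8 154.1]
 [377.6 142.7]
 [378.5 131. ]
 [379.3 118.8]
 [380.2 106.1]]
garlic [ 0.539 -0.138  0.04 ]
jar [ 0.515 -0.024  0.105]
tin [ 0.407 -0.122  0.025]
[[ 0.    -0.971 -0.239  0.069]
 [ 1.     0.     0.001  0.   ]
 [-0.001 -0.239  0.971  0.019]
 [ 0.     0.     0.     1.   ]] [[339.04403536   0.         320.43373248]
 [  0.         339.04403536 195.79121246]
 [  0.           0.           1.        ]]
```

View pics/w0.png

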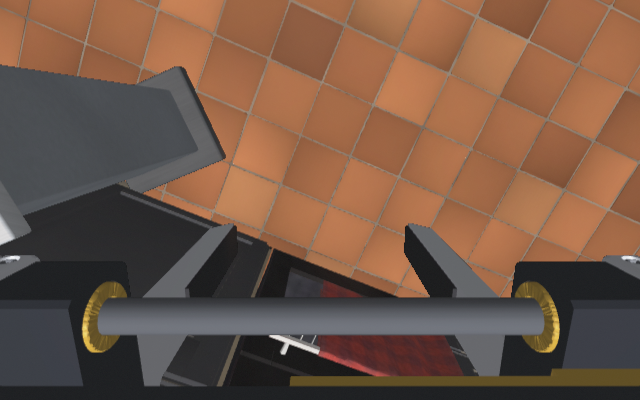

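The wrist view shows both fingers open with plain straight pads and the cart below. The lip sits about 16 mm higher than its closed height, and the bar is at about z=0.245. I'll move the wrist camera to a viewpoint near the bar to refine that.

{"op": "send_rows", "data": {
  "series": [
    {"dp": [-0.05,-0.075,-0.04]},
    {"dp": [-0.098,-0.147,-0.04]},
    {"dp": [-0.098,-0.147,-0.04]},
    {"dp": [-0.098,-0.147,-0.04]},
    {"dp": [-0.098,-0.147,-0.04]},
    {"dp": [-0.098,-0.147,-0.04]},
    {"dp": [-0.098,-0.147,-0.04]},
    {"dp": [-0.098,-0.147,-0.04]},
    {"dp": [-0.098,-0.147,-0.04]},
    {"dp": [-0.098,-0.147,-0.04]}
  ],
  "hand": 0
}}

```text
invalid input at $.series[0]: expected keys dp, roll
```

{"op": "send_rows", "data": {
  "series": [
    {"dp": [-0.098,-0.147,-0.04]},
    {"dp": [-0.098,-0.147,-0.04]},
    {"dp": [-0.098,-0.147,-0.04]},
    {"dp": [-0.098,-0.147,-0.04]},
    {"dp": [-0.098,-0.147,0]},
    {"dp": [-0.098,-0.147,0]},
    {"dp": [-0.098,-0.147,0]},
    {"dp": [-0.098,-0.147,0]},
    {"dp": [-0.098,-0.147,0]},
    {"dp": [-0.098,-0.147,0]}
  ]
}}

```text
invalid input at $.series[0]: expected keys dp, roll
```

{"op": "send_rows", "data": {
  "series": [
    {"dp": [-0.098,-0.147,0]},
    {"dp": [-0.098,-0.147,0]},
    {"dp": [-0.098,-0.147,0]},
    {"dp": [-0.098,-0.147,0]},
    {"dp": [0,0,0]},
    {"dp": [0,0,0]}
  ]
}}

```text
invalid input at $.series[0]: expected keys dp, roll
```

{"op": "send_rows", "data": {
  "series": [
    {"dp": [0,0,0],"roll": 0.039},
    {"dp": [0,0,0],"roll": 0.039},
    {"dp": [0,0,0],"roll": 0.039},
    {"dp": [0,0,0],"roll": 0.039},
    {"dp": [0,0,0],"roll": 0.039},
    {"dp": [0,0,0],"roll": 0.039},
    {"dp": [0,0,0],"roll": 0.039},
    {"dp": [0,0,0],"roll": 0.039},
    {"dp": [0,0,0],"roll": 0.039},
    {"dp": [0,0,0],"roll": 0.039}
  ]
}}

```text
time_s: 0.98
ee_pos: [0.2158, 0.5329, 0.4043]
ee_rot: [-3.141, 0.001, 1.526]
wrist_force: [-0.5, 0.2, -0.1]
opening: 0.0945
finger_force: 0.0
```

{"op": "send_rows", "data": {
  "series": [
    {"dp": [0,0,0],"roll": 0.039},
    {"dp": [0,0,0],"roll": 0.039},
    {"dp": [0,0,0],"roll": 0.039},
    {"dp": [0,0,0],"roll": 0.039},
    {"dp": [0,0,0],"roll": 0.039},
    {"dp": [0,0,0],"roll": 0.039},
    {"dp": [0,0,0],"roll": 0},
    {"dp": [0,0,0],"roll": 0}
  ]
}}

```text
time_s: 1.65
ee_pos: [0.2158, 0.5329, 0.4044]
ee_rot: [3.141, 0.0, 0.8]
wrist_force: [0.1, 1.0, 0.4]
opening: 0.0939
finger_force: 0.0
```

{"op": "send_rows", "data": {
  "series": [
    {"dp": [-0.05,0.073,-0.04],"roll": 0},
    {"dp": [-0.099,0.146,-0.04],"roll": 0},
    {"dp": [-0.099,0.146,-0.04],"roll": 0},
    {"dp": [-0.099,0.146,-0.04],"roll": 0},
    {"dp": [-0.099,0.146,-0.04],"roll": 0},
    {"dp": [-0.099,0.146,-0.04],"roll": 0},
    {"dp": [-0.099,0.146,-0.04],"roll": 0},
    {"dp": [-0.099,0.146,-0.04],"roll": 0},
    {"dp": [-0.099,0.146,-0.04],"roll": 0},
    {"dp": [-0.099,0.146,-0.04],"roll": 0}
  ],
  "hand": 0
}}

```text
time_s: 2.48
ee_pos: [0.2821, 0.2028, 0.4851]
ee_rot: [3.141, -0.001, 0.8]
wrist_force: [1.7, -0.1, 1.0]
opening: 0.0307
finger_force: 0.0
```

{"op": "send_rows", "data": {
  "series": [
    {"dp": [-0.099,0.146,-0.04],"roll": 0},
    {"dp": [-0.099,0.146,-0.04],"roll": 0},
    {"dp": [-0.099,0.146,-0.04],"roll": 0},
    {"dp": [-0.099,0.146,-0.04],"roll": 0},
    {"dp": [-0.099,0.146,0],"roll": 0},
    {"dp": [-0.099,0.146,0],"roll": 0},
    {"dp": [-0.099,0.146,0],"roll": 0},
    {"dp": [-0.099,0.146,0],"roll": 0},
    {"dp": [-0.099,0.146,0],"roll": 0},
    {"dp": [-0.099,0.146,0],"roll": 0}
  ]
}}

```text
time_s: 3.32
ee_pos: [0.3524, -0.1431, 0.5168]
ee_rot: [3.141, -0.0, 0.799]
wrist_force: [0.9, 0.9, 0.5]
opening: 0.0002
finger_force: 0.0
```

{"op": "send_rows", "data": {
  "series": [
    {"dp": [-0.099,0.146,0],"roll": 0},
    {"dp": [-0.099,0.146,0],"roll": 0},
    {"dp": [-0.099,0.146,0],"roll": 0},
    {"dp": [-0.099,0.146,0],"roll": 0},
    {"dp": [-0.05,0.073,0],"roll": 0},
    {"dp": [0,0,0],"roll": 0},
    {"dp": [0,0,0],"roll": 0}
  ]
}}

```text
time_s: 3.9
ee_pos: [0.3844, -0.297, 0.5161]
ee_rot: [-3.139, -0.001, 0.797]
wrist_force: [1.1, -0.1, 0.7]
opening: 0.0005
finger_force: 0.0
```

```bash
python3 - <<'E'
from station import read_state, optics
import cv2
s=read_state(); print(s["ee_pos"],s["ee_rot"],s["time_s"])
d=optics.get_image("wrist"); cv2.imwrite("pics/w1.png",d["color"][:,:,::-1])
E
```

```text
[ 0.38437321 -0.29701522  0.51606778] [-3.13913319e+00 -9.58665082e-04  7.96615370e-01] 3.9
```

View pics/w1.png

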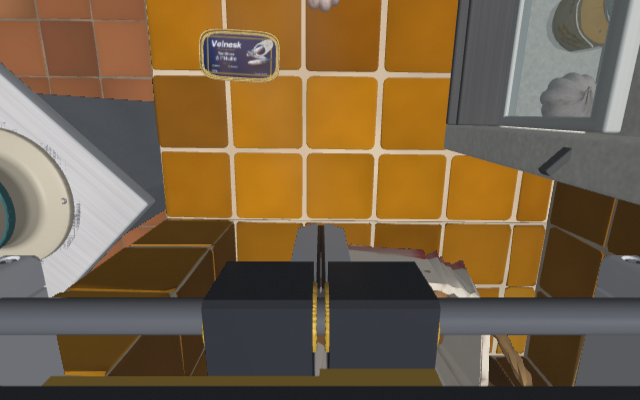

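The wrist view shows the bar at about (543–569, 150–168) on the right post and the lip's front edge at column ~450, with its end at row ~122. I'll enlarge this region once for exact pixels.

```bash
python3 - <<'E'
import cv2
a=cv2.imread("pics/w1.png")[95:205,440:640]; cv2.imwrite("pics/w1c.png",cv2.resize(a,None,fx=4,fy=4,interpolation=cv2.INTER_CUBIC))
E
```

```text
(no output)
```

View pics/w1c.png

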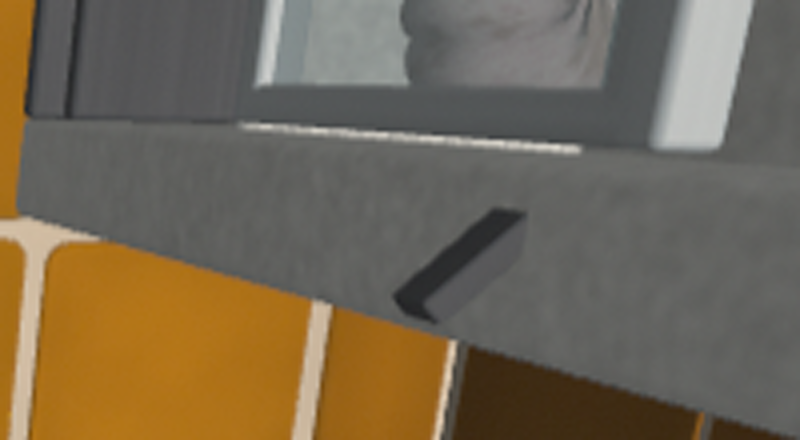

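The enlarged crop shows the bar's front-bottom edge from (393,295) to (495,208), its outer end at (425,298)–(437,322), the post foot corner at (18,212) and the lip end edges at u=25, 38, 65 and 75 near v=117. A joint fit of the cupboard, lip and bar heights comes next.

```bash
cat > fit.py <<'E'
from h import *
def wcam(pos,rpy):
    Tt=np.eye(4);Tt[:3,:3]=R.from_euler('xyz',rpy).as_matrix();Tt[:3,3]=pos
    Tc=np.array([[0,-.971,-.239,.069],[1,0,.001,0],[-.001,-.239,.971,.019],[0,0,0,1]])
    return (np.array([[339.044,0,320.434],[0,339.044,195.791],[0,0,1]]),Tt@Tc)
WC=wcam([.38437,-.29702,.51607],[-3.13913,-.00096,.79662])
so=lambda u,v:(255+u/4-.4,90+v/4-.4); to=lambda u,v:(220+u/2.5-.3,45+v/2.5-.3); wo=lambda u,v:(440+u/4-.4,95+v/4-.4)
def barp(zb,a,p): return R.from_euler('z',a).apply(p)+[-.07,-.092,zb]
def res(q,parts=False):
    pose=q[:3];zl,zb,a=q[3:6]; out=[]
    def add(c,P,U,w=1): out.append(w*(proj(c,W(pose,P))-U))
    lb=zl-.007
    add(S,[(-.115,.072,lb),(-.115,-.072,lb),(-.07,.11,0),(-.07,.074,0),(-.07,-.074,0),(-.07,-.11,0)],[so(240,432),so(484,380),so(155,556),so(213,552),so(447,500),so(497,487)])
    add(T,[(-.07,.11,0),(-.115,.072,zl),(-.115,-.072,zl),(-.07,-.11,0)],[to(290,290),to(290,320),to(396,430),to(430,436)])
    add(WC,[(-.07,-.11,0),(-.115,-.072,lb),(-.115,-.072,zl),(-.107,-.072,zl),(-.107,-.072,zl+.007)],[wo(18,212),wo(25,116),wo(38,117),wo(65,118),wo(75,119)])
    y=-.006/np.tan(a) if abs(a)>.05 else 0
    add(WC,[barp(zb,a,(-.006,-.017,-.005)),barp(zb,a,(-.006,-.017,.005)),barp(zb,a,(-.006,y,-.005)),barp(zb,a,(-.006,y,.005))],[wo(393,295),wo(425,298),wo(495,208),wo(527,212)])
    return out
if __name__=="__main__":
    r=least_squares(lambda q:np.concatenate([o.ravel() for o in res(q)]),[.65,-.385,-.79,.12,.24,-.75],loss='soft_l1')
    print(r.x.round(4)); [print(o.round(1).tolist()) for o in res(r.x)]
    print("lip mid", W(r.x[:3],[(-.115,0,r.x[3])]))
E
python3 fit.py
```

```text
[ 0.653  -0.3823 -0.7951  0.1297  0.2482 -0.7828]
[[-1.0, 0.3], [-0.3, 0.1], [0.4, 1.8], [0.5, -0.5], [-0.4, -0.7], [0.6, -0.6]]
[[-0.9, -0.4], [-0.1, -1.0], [-0.3, -0.5], [-0.5, 0.5]]
[[-0.2, 0.9], [0.3, 0.3], [-0.6, 0.3], [0.2, 0.2], [0.3, 0.2]]
[[-0.5, -0.8], [0.0, 0.6], [-0.4, -0.4], [1.3, -0.0]]
lip mid [[ 0.57244708 -0.30016517  0.12971022]]
```

The fit agrees within about 1 px: lip centre z=0.130, bar z=0.248. I'll turn the camera side away from the cupboard, go above the standoff point in front of the lip, and lower.

{"op": "send_rows", "data": {
  "series": [
    {"dp": [0,0,0],"roll": -0.038},
    {"dp": [0,0,0],"roll": -0.038},
    {"dp": [0,0,0],"roll": -0.038},
    {"dp": [0,0,0],"roll": -0.038},
    {"dp": [0,0,0],"roll": -0.038},
    {"dp": [0,0,0],"roll": -0.038},
    {"dp": [0,0,0],"roll": -0.038},
    {"dp": [0,0,0],"roll": -0.038},
    {"dp": [0,0,0],"roll": -0.038},
    {"dp": [0,0,0],"roll": -0.038}
  ]
}}

```text
time_s: 4.78
ee_pos: [0.384, -0.2944, 0.5174]
ee_rot: [3.141, 0.0, 1.999]
wrist_force: [1.0, -0.7, -0.0]
opening: 0.0006
finger_force: 0.0
```

{"op": "send_rows", "data": {
  "series": [
    {"dp": [0,0,0],"roll": -0.038},
    {"dp": [0,0,0],"roll": -0.038},
    {"dp": [0,0,0],"roll": -0.038},
    {"dp": [-0.0857,0.126,0],"roll": 0},
    {"dp": [-0.0857,0.126,0],"roll": 0},
    {"dp": [-0.0857,0.126,0],"roll": 0},
    {"dp": [-0.0857,0.126,0],"roll": 0},
    {"dp": [-0.0857,0.126,0],"roll": 0},
    {"dp": [0,0,0],"roll": 0},
    {"dp": [0,0,0],"roll": 0}
  ]
}}

```text
time_s: 5.62
ee_pos: [0.5349, -0.2672, 0.5165]
ee_rot: [-3.142, -0.001, 2.353]
wrist_force: [-0.3, -0.5, -0.7]
opening: 0.0
finger_force: 0.0
```

{"op": "send_rows", "data": {
  "series": [
    {"dp": [0,0,0.17],"roll": 0},
    {"dp": [0,0,0.17],"roll": 0},
    {"dp": [0,0,0.17],"roll": 0},
    {"dp": [0,0,0.17],"roll": 0},
    {"dp": [0,0,0.17],"roll": 0},
    {"dp": [0,0,0.17],"roll": 0},
    {"dp": [-0.06,-0.01,0],"roll": 0},
    {"dp": [-0.06,0,0],"roll": 0},
    {"dp": [-0.05,0,0],"roll": 0},
    {"dp": [0,0,0],"roll": 0}
  ]
}}

```text
time_s: 6.45
ee_pos: [0.5571, -0.2962, 0.3145]
ee_rot: [3.141, 0.0, 2.348]
wrist_force: [-1.8, 0.9, -1.4]
opening: 0.0008
finger_force: 0.5
```

{"op": "send_rows", "data": {
  "series": [
    {"dp": [-0.01,0,0],"roll": 0},
    {"dp": [-0.01,0,0],"roll": 0},
    {"dp": [0,0,0],"roll": 0},
    {"dp": [0,0,0],"roll": 0}
  ]
}}

```text
time_s: 6.78
ee_pos: [0.558, -0.2968, 0.3137]
ee_rot: [-3.141, -0.005, 2.349]
wrist_force: [-4.8, 4.1, 1.5]
opening: 0.0005
finger_force: 3.3
```

{"op": "send_rows", "data": {
  "series": [
    {"dp": [-0.01,0,0],"roll": 0},
    {"dp": [-0.01,0,0],"roll": 0},
    {"dp": [0,0,0],"roll": 0},
    {"dp": [0,0,0],"roll": 0}
  ]
}}

```text
time_s: 7.12
ee_pos: [0.5592, -0.298, 0.3126]
ee_rot: [-3.14, -0.014, 2.349]
wrist_force: [-8.5, 9.0, 1.8]
opening: 0.0006
finger_force: 6.1
```

Contact is at 12 N. I'll press slightly more, then raise 20 mm and see whether the window follows.

{"op": "send_rows", "data": {
  "series": [
    {"dp": [-0.01,0,0],"roll": 0},
    {"dp": [-0.01,0,0],"roll": 0},
    {"dp": [0,0,-0.02],"roll": 0},
    {"dp": [0,0,-0.02],"roll": 0},
    {"dp": [0,0,-0.02],"roll": 0},
    {"dp": [0,0,-0.02],"roll": 0},
    {"dp": [0,0,-0.02],"roll": 0}
  ]
}}

```text
time_s: 7.7
ee_pos: [0.5605, -0.2991, 0.3302]
ee_rot: [-3.14, -0.023, 2.349]
wrist_force: [-10.5, 10.7, -3.9]
opening: 0.0009
finger_force: 7.9
```

```bash
python3 - <<'E'
from station import read_state, optics
import cv2
s=read_state(); print(s["ee_pos"],s["ee_rot"],s["wrist_force"])
d=optics.get_image("scene"); a=d["color"][90:230,255:405,::-1]; 
b=cv2.imread("pics/scene0.png")[90:230,255:405]
import numpy as np
cv2.imwrite("pics/c3.png",cv2.resize(np.hstack([b,a]),(800,374),interpolation=cv2.INTER_CUBIC))
E
```

```text
[ 0.56054117 -0.29914018  0.3301627 ] [-3.13978467 -0.02314174  2.34898611] [-10.50309579  10.71753121  -3.92102736]
```

View pics/c3.png

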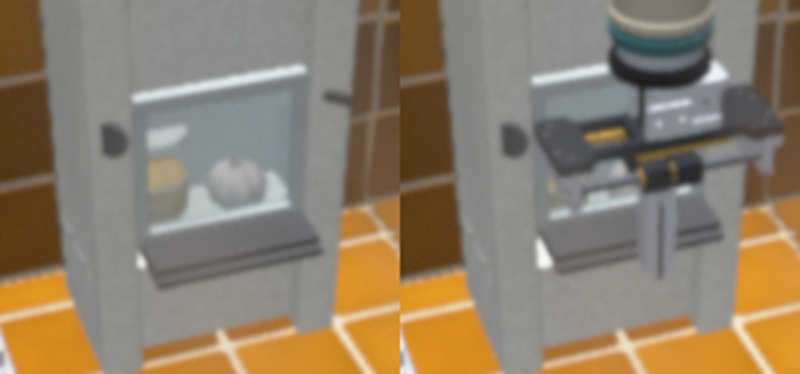

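The window follows by friction with the fingers on the lip's lower half: the left lip corner moved from (155,287) to (555,270), about 15 mm up. I'll keep raising, then measure the lip by template matching.

{"op": "send_rows", "data": {
  "series": [
    {"dp": [-0.01,0,0],"roll": 0},
    {"dp": [0,0,-0.03],"roll": 0},
    {"dp": [0,0,-0.04],"roll": 0},
    {"dp": [0,0,-0.04],"roll": 0},
    {"dp": [0,0,-0.04],"roll": 0},
    {"dp": [0,0,-0.04],"roll": 0},
    {"dp": [0,0,-0.04],"roll": 0},
    {"dp": [0,0,-0.04],"roll": 0},
    {"dp": [0,0,-0.03],"roll": 0},
    {"dp": [0,0,0],"roll": 0}
  ]
}}

```text
time_s: 8.58
ee_pos: [0.5611, -0.2997, 0.3913]
ee_rot: [-3.14, -0.027, 2.349]
wrist_force: [-15.4, 14.6, 1.4]
opening: 0.0008
finger_force: 11.0
```

```bash
cat > lip.py <<'E'
from fit import *
from station import read_state, optics
import cv2
q=[.653,-.3823,-.7951]; z0=.1297
pt=lambda z:proj(S,W(q,[(-.115,.060,z)]))[0]
g=lambda im:cv2.cvtColor(im,cv2.COLOR_RGB2GRAY).astype(np.float32)
a=g(cv2.imread("pics/scene0.png")[:,:,::-1].copy()); d=g(optics.get_image("scene")["color"])
u,v=pt(z0).round().astype(int); h=(11,8)  # v,u half sizes
t=a[v-h[0]:v+8,u-4:u+14]
best=[]
for z in np.arange(.12,.30,.0005):   # scale change is small: shift-only patch, subpixel
    c=pt(z)-pt(z0)
    p=cv2.getRectSubPix(d,(18,19),(float(u-4+8.5+c[0]),float(v-11+9+c[1])))
    best.append((np.corrcoef(p.ravel(),t.ravel())[0,1],z))
best.sort(reverse=True); print("lip z",best[:3])
s=read_state(); print(s["time_s"],s["ee_pos"],s["ee_rot"],s["wrist_force"])
E
python3 lip.py
```

```text
lip z [(np.float64(0.7539475455749816), np.float64(0.20600000000000007)), (np.float64(0.753367114327637), np.float64(0.29950000000000015)), (np.float64(0.7532297328490876), np.float64(0.20550000000000007))]
8.6333 [ 0.56109075 -0.29966915  0.39123666] [-3.13960205 -0.02703746  2.34942163] [-15.17886395  15.44359426   2.37707141]
```

No slip: lip z≈0.206 matches the TCP rise. 42 mm to go.

{"op": "send_rows", "data": {
  "series": [
    {"dp": [0,0,-0.03],"roll": 0},
    {"dp": [0,0,-0.03],"roll": 0},
    {"dp": [0,0,-0.03],"roll": 0},
    {"dp": [0,0,-0.03],"roll": 0},
    {"dp": [0,0,-0.03],"roll": 0},
    {"dp": [0,0,-0.03],"roll": 0},
    {"dp": [0,0,-0.025],"roll": 0},
    {"dp": [0,0,0],"roll": 0},
    {"dp": [0,0,0],"roll": 0},
    {"dp": [0,0,0],"roll": 0}
  ]
}}

```text
time_s: 9.47
ee_pos: [0.5612, -0.2997, 0.4321]
ee_rot: [-3.14, -0.027, 2.35]
wrist_force: [-16.0, 15.6, 0.5]
opening: 0.0006
finger_force: 11.1
```

```bash
python3 lip.py
```

```text
lip z [(np.float64(0.9044781528843192), np.float64(0.2475000000000001)), (np.float64(0.9030438219107771), np.float64(0.2470000000000001)), (np.float64(0.9006489871363085), np.float64(0.2480000000000001))]
9.5167 [ 0.56113959 -0.29968924  0.43216804] [-3.13959909 -0.02721168  2.34972567] [-15.85466967  15.91446768   1.049675  ]
```

Lip is at 0.2475 against the bar's 0.248. I'll back away, then return to the first viewpoint for a check.

{"op": "send_rows", "data": {
  "series": [
    {"dp": [0.02,0,0],"roll": 0},
    {"dp": [0.06,0,0],"roll": 0},
    {"dp": [0.12,0,0],"roll": 0},
    {"dp": [0.12,-0.05,-0.1],"roll": 0},
    {"dp": [0.1,-0.15,-0.1],"roll": 0},
    {"dp": [0.1,-0.15,-0.1],"roll": 0},
    {"dp": [0.05,-0.15,-0.1],"roll": 0},
    {"dp": [0,-0.1,0],"roll": 0},
    {"dp": [0,0,0],"roll": 0.038},
    {"dp": [0,0,0],"roll": 0.038}
  ]
}}

```text
time_s: 10.35
ee_pos: [0.3996, -0.3087, 0.5166]
ee_rot: [3.14, 0.006, 2.102]
wrist_force: [-0.3, 0.0, 0.3]
opening: 0.0004
finger_force: 0.0
```

{"op": "send_rows", "data": {
  "series": [
    {"dp": [0,0,0],"roll": 0.038},
    {"dp": [0,0,0],"roll": 0.038},
    {"dp": [0,0,0],"roll": 0.038},
    {"dp": [0,0,0],"roll": 0.038},
    {"dp": [0,0,0],"roll": 0.038},
    {"dp": [0,0,0],"roll": 0.038},
    {"dp": [0,0,0],"roll": 0.038},
    {"dp": [0,0,0],"roll": 0.038},
    {"dp": [0,0,0],"roll": 0.038},
    {"dp": [0,0,0],"roll": 0.038}
  ]
}}

```text
time_s: 11.18
ee_pos: [0.4008, -0.3081, 0.5156]
ee_rot: [3.137, 0.001, 0.91]
wrist_force: [-1.1, -0.3, -0.7]
opening: 0.0004
finger_force: 0.0
```

{"op": "send_rows", "data": {
  "series": [
    {"dp": [0,0,0],"roll": 0.038},
    {"dp": [0,0,0],"roll": 0},
    {"dp": [0,0,0],"roll": 0}
  ]
}}

```text
time_s: 11.43
ee_pos: [0.4009, -0.3081, 0.5151]
ee_rot: [3.138, 0.0, 0.8]
wrist_force: [-0.1, -0.3, 0.2]
opening: 0.0006
finger_force: 0.0
```

```bash
python3 lip.py; python3 - <<'E'
from station import read_state, optics
from fit import *
import cv2
s=read_state(); im=optics.get_image("wrist")["color"][:,:,::-1]
cv2.imwrite("pics/w2.png",im)
c=wcam(s["ee_pos"],s["ee_rot"]); q=[.653,-.3823,-.7951]
for z in (.24,.248,.256): print(z,proj(c,W(q,[(-.115,-.072,z-.007),(-.115,-.072,z),(-.107,-.072,z),(-.107,-.072,z+.007)])).round(1).tolist())
print(proj(c,W(q,barp(.248,-.783,[(-.006,-.017,-.005),(-.006,.006,-.005)]))).round(1))
cv2.imwrite("pics/w2c.png",cv2.resize(im[0:200,380:640],None,fx=3,fy=3,interpolation=cv2.INTER_CUBIC))
E
```

```text
lip z [(np.float64(0.9039549009871986), np.float64(0.2475000000000001)), (np.float64(0.9016282487582147), np.float64(0.2480000000000001)), (np.float64(0.901070565765775), np.float64(0.2470000000000001))]
11.4833 [ 0.40089328 -0.30806167  0.51481088] [3.13904680e+00 9.79770592e-05 7.99302161e-01] [-0.10537579 -0.26794484 -0.42762128]
0.24 [[470.6, 133.5], [474.6, 134.1], [485.3, 134.3], [489.9, 134.9]]
0.248 [[475.2, 134.2], [479.6, 134.8], [490.6, 135.0], [495.5, 135.7]]
0.256 [[480.2, 134.8], [484.8, 135.5], [496.2, 135.8], [501.4, 136.5]]
[[509.4 172.5]
 [534.5 151.4]]
```

View pics/w2c.png

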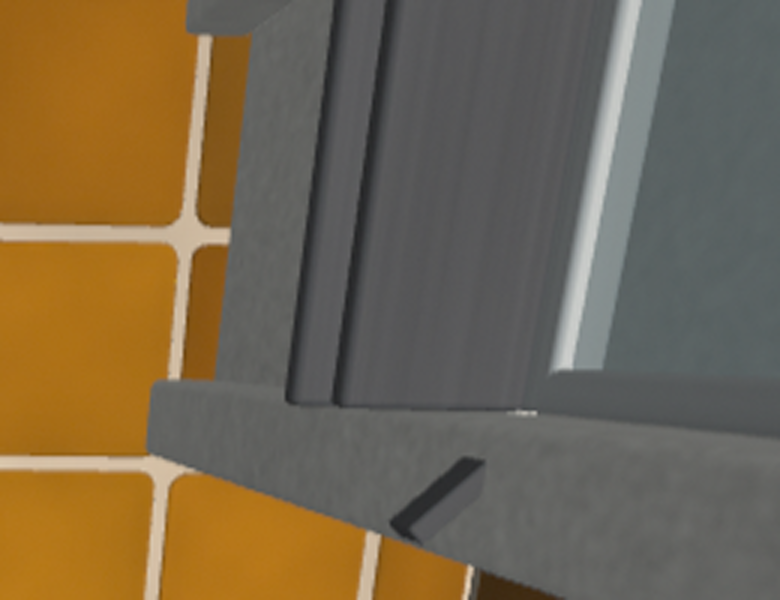

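The wrist crop shows the lip's lower front corner at (287,402), which is image column 475.3 against 475.2 predicted for z=0.248. The bar sits at (391,524)–(460,458), also as predicted, so the two are level within about 1 mm. The hand is clear and the bystanders were never approached.

```bash
python3 -c "
from station import job; print(job.sign_off())"
```

```text
the job is handed in; nothing more can be done
None
```

The window is up with its lip level with the bar mark (both about 248 mm above the worktop, by image measurement), the hand is clear, and the job is handed in, verdict not shown; as the tool could only point down, I lifted by friction, pressing closed fingertips against the front edge of the lip's lower half rather than from underneath.

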